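Hold the matching bone cast over its original for the comparison photograph

TASK

One of the three original dog bones stands in its clamp in front of the camera: take the cast of that same bone (same shape and size) off the cork drying board and hold it up for the comparison photograph, its middle 100 mm straight above the middle of the original, parallel to the original with the same slope, the same end up and the same side up. Do not touch the originals, their stands or the camera rig with hand or cast, and leave the other casts and everything else where they lie. Finish while holding the cast still there in the gripper; do not put it down.

Things in the scene. Friction and masses are not known exactly. Their poses are not given: they have to be found in the camera images.
- cast_femur: Loose white resin cast of a dog's femur, 180 mm long, 75-140 g: ball head (28 mm) on a short neck out to +y at the upper end beside a blunt knob, two knuckles at the other. Origin: mid-shaft, on the shaft's axis, 14 mm above the board, within 18 mm of the balance point; shaft round, 19 mm thick for 20 mm either side. +x along the shaft to the upper end, +z up as it lies.
- cast_femur_head (a point): Point on that cast's shaft axis at its upper end, 76 mm along +x from its origin.
- cast_tibia: Loose white resin cast of a dog's tibia, 210 mm long, 75-140 g: flat top 55 mm wide at the upper end with a ridge running down from it, slim lower end. Origin: mid-shaft, on the shaft's axis, 14 mm above the board, within 18 mm of the balance point; shaft round, 18 mm thick for 20 mm either side. +x along the shaft to the upper end, +z up as it lies.
- cast_tibia_head (a point): Point on that cast's shaft axis at its upper end, 92 mm along +x from its origin.
- cast_humerus: Loose white resin cast of a dog's humerus, 150 mm long, 75-140 g: thick rounded head (36 mm) in line at the upper end, crosswise roller 43 mm wide at the lower end. Origin: mid-shaft, on the shaft's axis, 14 mm above the board, within 18 mm of the balance point; shaft round, 19 mm thick for 20 mm either side. +x along the shaft to the upper end, +z up as it lies.
- cast_humerus_head (a point): Point on that cast's shaft axis at its upper end, 58 mm along +x from its origin.
- master_femur: The original femur, aged bone, with exactly the cast's shape, size and axes, clamped round mid-shaft with its +z side up and its upper end tipped up by 0.1 to 0.45 rad. Origin: mid-shaft, on the axis, about 130 mm above the underside of its stand. Not to be touched.
- mount_femur: The stand that carries the original femur: steel disc 88 mm across, rod and swivel clamp. Fixed. Origin: centre of its underside; z up; x along the original's shaft seen from above, to its upper end.
- master_tibia: The original tibia, aged bone, with exactly the cast's shape, size and axes, clamped round mid-shaft with its +z side up and its upper end tipped up by 0.1 to 0.45 rad. Origin: mid-shaft, on the axis, about 130 mm above the underside of its stand. Not to be touched.
- mount_tibia: The stand that carries the original tibia: steel disc 88 mm across, rod and swivel clamp. Fixed. Origin: centre of its underside; z up; x along the original's shaft seen from above, to its upper end.
- master_humerus: The original humerus, aged bone, with exactly the cast's shape, size and axes, clamped round mid-shaft with its +z side up and its upper end tipped up by 0.1 to 0.45 rad. Origin: mid-shaft, on the axis, about 130 mm above the underside of its stand. Not to be touched.
- mount_humerus: The stand that carries the original humerus: steel disc 88 mm across, rod and swivel clamp. Fixed. Origin: centre of its underside; z up; x along the original's shaft seen from above, to its upper end.
- photo_spot (a point): Point on top of the camera's plywood baseboard (12 mm above the table), under the place the camera looks at; z up, +x towards the camera, whose lens begins 270 mm away. One original's stand is here (within 20 mm); the two others are at least 220 mm away, on the plywood board at the left side of the table.
- camera_rig: Fixed camera rig, 235 mm high: plywood baseboard 510 x 200 x 12 mm, rail, camera on a post, two lamp panels. Origin: underside of the baseboard below photo_spot; +x points away from the robot. Camera and lamps stand 250 to 420 mm from the origin along +x, up to 220 mm to either side.
- drying_board: Fixed cork drying board 300 x 380 mm, 10 mm thick, wooden side strips 12 mm high; origin under its centre. The three casts lie on it about 120 mm apart, roughly along its x, in any order.
- skull_cast: Loose cast of a dog's skull, 180 x 110 mm, 90 mm high; origin under its middle. Leave alone.
- mixing_bowl: Black rubber bowl, 124 mm across, 65 mm high; origin under its middle. Leave alone.
- mug: White mug, 80 mm across, 92 mm high; origin under its middle. Leave alone.
- wax_jar: Glass jar with a steel lid, 52 mm across, 55 mm high; origin under its middle. Leave alone.
- brush: Flat brush 160 mm long with a wooden handle, lying on the edge of the drying board nearest the robot, across the ends of the casts; origin under its middle. Leave alone.
- calipers: Steel sliding calipers 210 mm long, lying flat; origin under the beam's middle. Leave alone.
There are look-alikes about, which are no part of the job. Leave any black or orange look-alike of the cast_humerus alone.

How it is judged:
On the way:
1. the cast of the bone that stands before the camera is lifted clear of the board in the gripper (((horizontal distance between mount_femur and photo_spot below 0.06 m and height (world z) of cast_femur above 0.08 m and contact force between the fingers and cast_femur above 0.5 N) or (horizontal distance between mount_tibia and photo_spot below 0.06 m and height (world z) of cast_tibia above 0.08 m and contact force between the fingers and cast_tibia above 0.5 N) or (horizontal distance between mount_humerus and photo_spot below 0.06 m and height (world z) of cast_humerus above 0.08 m and contact force between the fingers and cast_humerus above 0.5 N))), for 0.2 s.
At the end, for the whole second after the job is handed in: The matching cast is held still by the fingers, clear of the original: its middle straight above the original's within 20 mm and 100 mm higher within about 15 mm; shaft parallel within 10 degrees, upper end the same way, same side up within 11 degrees; nothing else moved (((horizontal distance between mount_femur and photo_spot below 0.06 m and horizontal distance between cast_femur and master_femur below 0.02 m and z of cast_femur in the frame of photo_spot between 0.212 and 0.248 m and angle between the x axis of cast_femur and the x axis of master_femur, either way round below 0.17 rad and angle between the z axis of cast_femur and the z axis of master_femur, either way round below 0.2 rad and angle between cast_femur's own z axis and vertical below 1 rad and x of cast_femur_head in the frame of master_femur above 0.02 m and contact force between the fingers and cast_femur above 1 N and contact force between cast_femur and mount_femur below 0.2 N and linear speed of cast_femur below 0.02 m/s and angular speed of cast_femur below 0.15 rad/s) or (horizontal distance between mount_tibia and photo_spot below 0.06 m and horizontal distance between cast_tibia and master_tibia below 0.02 m and z of cast_tibia in the frame of photo_spot between 0.212 and 0.248 m and angle between the x axis of cast_tibia and the x axis of master_tibia, either way round below 0.17 rad and angle between the z axis of cast_tibia and the z axis of master_tibia, either way round below 0.2 rad and angle between cast_tibia's own z axis and vertical below 1 rad and x of cast_tibia_head in the frame of master_tibia above 0.02 m and contact force between the fingers and cast_tibia above 1 N and contact force between cast_tibia and mount_tibia below 0.2 N and linear speed of cast_tibia below 0.02 m/s and angular speed of cast_tibia below 0.15 rad/s) or (horizontal distance between mount_humerus and photo_spot below 0.06 m and horizontal distance between cast_humerus and master_humerus below 0.02 m and z of cast_humerus in the frame of photo_spot between 0.212 and 0.248 m and angle between the x axis of cast_humerus and the x axis of master_humerus, either way round below 0.17 rad and angle between the z axis of cast_humerus and the z axis of master_humerus, either way round below 0.2 rad and angle between cast_humerus's own z axis and vertical below 1 rad and x of cast_humerus_head in the frame of master_humerus above 0.02 m and contact force between the fingers and cast_humerus above 1 N and contact force between cast_humerus and mount_humerus below 0.2 N and linear speed of cast_humerus below 0.02 m/s and angular speed of cast_humerus below 0.15 rad/s))); the arm keeps its last pose, push and grip.
It fails at once if an original or its stand is touched (contact force between any of mount_femur, mount_tibia, mount_humerus and anything else above 1 N).
It fails at once if the camera rig is touched (contact force between camera_rig and the arm above 1 N or contact force between camera_rig and the fingers above 1 N or contact force between camera_rig and cast_femur above 1 N or contact force between camera_rig and cast_tibia above 1 N or contact force between camera_rig and cast_humerus above 1 N).
It fails at once if a wrong cast is moved ((horizontal distance between mount_femur and photo_spot below 0.06 m and distance of cast_tibia from where it was at the start of the episode above 0.02 m) or (horizontal distance between mount_femur and photo_spot below 0.06 m and distance of cast_humerus from where it was at the start of the episode above 0.02 m) or (horizontal distance between mount_tibia and photo_spot below 0.06 m and distance of cast_femur from where it was at the start of the episode above 0.02 m) or (horizontal distance between mount_tibia and photo_spot below 0.06 m and distance of cast_humerus from where it was at the start of the episode above 0.02 m) or (horizontal distance between mount_humerus and photo_spot below 0.06 m and distance of cast_femur from where it was at the start of the episode above 0.02 m) or (horizontal distance between mount_humerus and photo_spot below 0.06 m and distance of cast_tibia from where it was at the start of the episode above 0.02 m)).
It fails at once if a bystander is disturbed (distance of any of skull_cast, mixing_bowl, mug, wax_jar, brush, calipers from where it was at the start of the episode above 0.02 m).
It also fails if it takes over 35 s, if anything falls off the work surface, if the arm or the gripper's body presses on something with over 40 N, if the wrist force passes 120 N, or if a joint passes its speed limit or range.

ROBOT

A 6-joint arm with a two-finger parallel gripper is mounted at the origin on the work surface. World frame = base frame: x ahead of the robot, y to its left, z up, the work surface at z = 0. Lengths are in m, angles in rad, forces in N, time in s.
With the tool pointing down it reaches from about 0.35 to 0.85 m from the base axis. Payload 8.1 kg.
Tool frame: the origin (TCP) lies midway between the tips of the shut fingers; the grasp point (between the pads) lies 19 mm behind it; z points along the fingers, y is the direction in which the jaws open and shut (so a half turn about z gives the same grasp; the last joint's range is limited). The gripper opens to 93 mm and grips with 3 to 60 N. Pads are 15 mm wide; open, the fingers measure 128 mm over their backs; the gripper's body (75 mm by 188 mm) begins 65 mm behind the grasp point.
Start: joints at [-1.221, 0.13, 1.488, -0, 1.523, -0.085], TCP at [0.253, -0.544, 0.219] pointing down, gripper open.
Joint ranges: [-2.96, 2.96], [-0.89, 2.26], [0.02, 2.5], [-1.34, 4.48], [0, 2.73], [-2.66, 2.66]. Speed limits (rad/s): [2.39, 2.39, 2.79, 3.14, 3.14, 3.14].

INTERFACE

Orientations are given as a rotation vector (axis times angle).
In Python, from plant import robot gives the robot as it stands. The module is installed in compiled form; this text tells all that it offers.
- The arm moves only by the shell command python3 -m pendant 'ROWS' [FORCE]. ROWS is JSON, a list of rows, each an object with "translation": the shift along the tool's x, y, z in mm, a list of three; "twist": the turn, a rotation vector about the tool's x, y, z in rad, a list of three; "grip": the opening, from -1 (shut) to 1 (fully open). A call has exactly 10 rows; each row shifts and turns the pose as measured when the row begins, along the tool's axes as they then stand; what a row does not reach is not made up. A row lasts 1/10 s, in which the tool goes at most 50 mm and 8.59 degrees, less where a joint would pass 70% of its speed; a pose out of reach is approached as far as the arm can. A call is refused whole if a number of a shift passes 50 or a number of a turn 0.15, either way. A call with a gripper value outside its range is refused whole. The fingers move at their own pace and stop on an object; FORCE is the grip in N (left out, the last holds). Time passes only in rows, so rows that do not move let the fingers close, or fill a call up. It gives the time, the measured TCP pose, the force and the opening at its end, in the units of the state.
- robot.read_state(): the state, without advancing time (a new reading comes with each control period).
- robot.read_camera(name): name is "scene" or "top" or "wrist"; returns (picture, depth): 400x640x3 uint8, red, green, blue; 400x640 float32, m along the optical axis (not along the pixel's ray), 0 where there is no reading.
- robot.camera_info(name): a dict with "vertical_fov" (degrees; the focal length in pixels is half the picture's height over the tangent of half this angle, whatever the lens; pixels are square), "cx", "cy" (the principal point, pixels), "cam_to_world" (4x4, takes a point from camera to world coordinates). Camera axes: x right, y up, looking along -z (the intrinsics and any distortion apply to the point x, -y, -z); pixel columns grow to the right and rows downward; lengths in m; the calibration is good to about 2 mm. The wrist camera is an equidistant fisheye: a pixel r from the principal point sees the ray r / f radians off the axis. A picture is of the moment at which its call begins: read the wrist's pose just before it. camera_info takes no time and is no camera call; for the wrist camera it gives the pose at the moment of the call.
- robot.close_job(): hands the job in, once; it reports no verdict.
The state is a dict: "t": time; "q": joint angles; "dq": joint speeds; "joint_torque": joint torques, N m; "tool_pos": TCP position; "orientation": TCP orientation; "force": force on the tool from outside, world axes, zero at the start; "wrist_torque": the same for the moment, N m; "opening": finger opening in m.
Only numpy, scipy, OpenCV 4.12 (cv2) and the standard library are available. Lean on these libraries where they do the work, as an engineer would, in place of code of your own. Each camera call takes 0.05 s, during which the arm holds its last target. There are 200 camera calls.

## Working session

There is one attempt and no reset: what is moved stays moved. The work goes in short steps, Python scripts to look and compute and a shell command to move; the robot and the scene stay as the last step left them, time stands still between calls to the robot, and variables do not carry over. Pictures are saved under pics/ and viewed, about 8 in all and at most 12, crops included, and the job is handed in when it is done.

```bash
mkdir -p pics
cat > h.py <<'E'
import numpy as np, cv2
from plant import robot
from scipy.spatial.transform import Rotation as R
def grab(n):
    i=robot.camera_info(n); p,d=robot.read_camera(n); return p,d,i
def cloud(d,i):
    H,W=d.shape; f=H/2/np.tan(np.radians(i["vertical_fov"])/2)
    v,u=np.mgrid[:H,:W]; x=(u-i["cx"])/f*d; y=-(v-i["cy"])/f*d
    P=np.stack([x,y,-d,np.ones_like(d)],-1)@np.array(i["cam_to_world"]).T
    P=P[...,:3]; P[d<=0]=np.nan; return P
def save(n,p): cv2.imwrite("pics/"+n,cv2.cvtColor(p,cv2.COLOR_RGB2BGR))
E
python3 - <<'E'
from h import *
for n in("scene","top"):
    p,d,i=grab(n); save(n+"0.png",p); np.savez(""+n,p=p,d=d,P=cloud(d,i)); print(n,{k:v for k,v in i.items()})
print(robot.read_state())
E
```

```text
scene {'vertical_fov': 54.32967907375107, 'cx': 320.00228204680684, 'cy': 198.08267126419585, 'cam_to_world': array([[-0.30985525, -0.80256973,  0.50977599,  1.10540929],
       [ 0.9507543 , -0.26576436,  0.15948531,  0.22182599],
       [ 0.00748221,  0.53408907,  0.8453951 ,  1.13361742],
       [ 0.        ,  0.        ,  0.        ,  1.        ]])}
top {'vertical_fov': 51.25731283946434, 'cx': 317.7597111342616, 'cy': 202.1065684710415, 'cam_to_world': array([[ 0.00417759,  0.99540208, -0.09569348,  0.33517301],
       [-0.99998608,  0.00384983, -0.00360945,  0.0145951 ],
       [-0.00322445,  0.09570723,  0.9954043 ,  1.55209543],
       [ 0.        ,  0.        ,  0.        ,  1.        ]])}
{'t': 0.1, 'q': array([-1.22140993e+00,  1.31093650e-01,  1.48913117e+00,  3.85286182e-06,
        1.52295503e+00, -8.53917527e-02]), 'dq': array([ 0.00176576, -0.0034624 , -0.00215332, -0.00125621,  0.0004841 ,
       -0.00054312]), 'joint_torque': array([ 1.21348927e-03, -5.61341000e+01, -4.93094695e+01,  7.70786544e-02,
        2.91476317e-02, -9.77859031e-05]), 'tool_pos': array([ 0.2525867 , -0.5437134 ,  0.21770906]), 'orientation': array([-3.06611501e+00, -6.77241741e-01,  3.21983814e-04]), 'force': array([0.14271777, 0.7895885 , 0.24914177]), 'wrist_torque': array([ 0.01113278, -0.02423789,  0.06548452]), 'opening': 0.09291755976473154}
```

View pics/scene0.png

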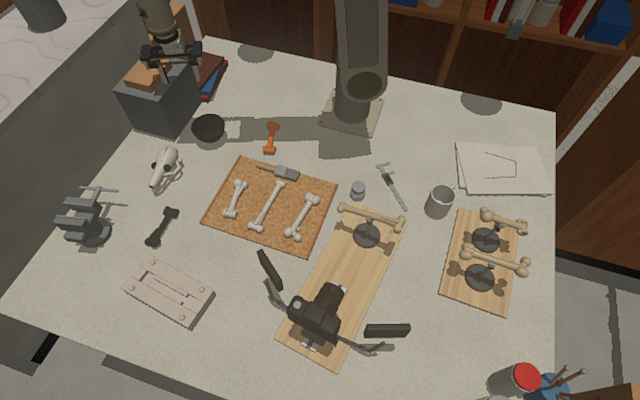

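View pics/top0.png

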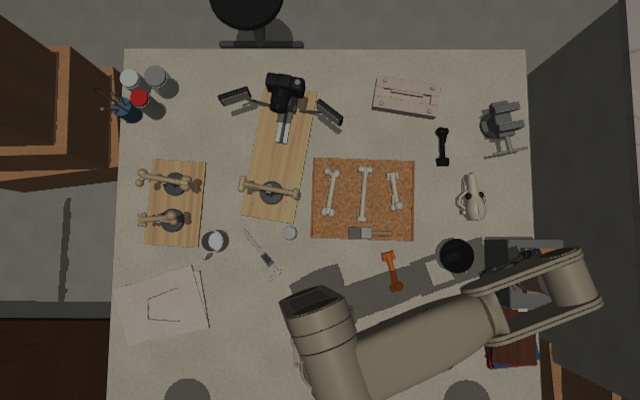

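The scene view shows three casts on the cork (scene px (234,199), (267,207), (301,217); top px (395,190), (364,193), (331,193)). The original in front of the camera is at scene (370,218) and top (270,190). The others stand on the left board. Enlarging these to identify them.

Run:
```python
from h import *
s=np.load("scene.npz")["p"];t=np.load("top.npz")["p"]
def c(im,x,y,w,h): return cv2.resize(im[y:y+h,x:x+w],(400,300),interpolation=cv2.INTER_CUBIC)
save("crops.png",np.vstack([np.hstack([c(s,205,155,140,105),c(s,325,180,100,75)]),np.hstack([c(t,305,150,120,90),c(t,230,160,80,60)])]))
```

```text
(no output)
```

View pics/crops.png

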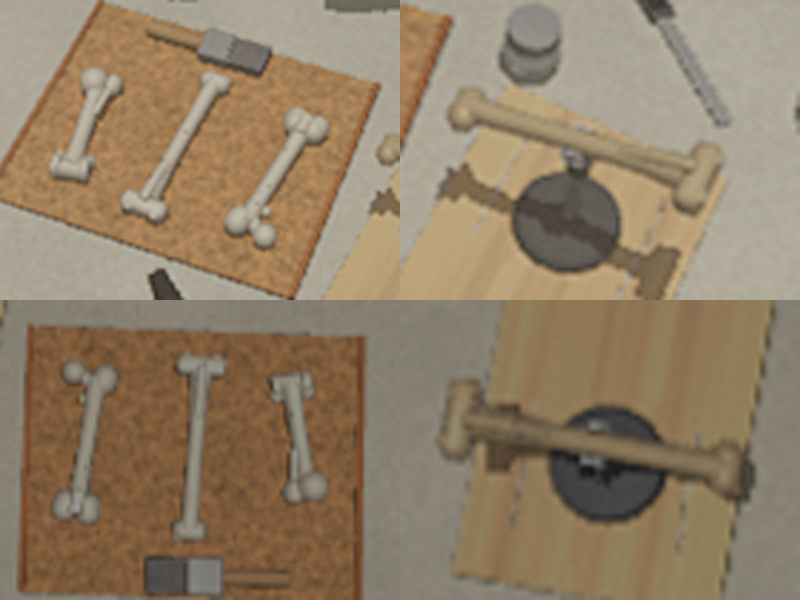

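The original at the camera is the tibia: it has the flat wide top with a ridge, at its left/+y end, and a slim other end. The candidates on the cork are humerus (395,190), tibia (364,193) and femur (331,193) in top pixels. The middle one fits, being the longest, with a flat top, ridge and slim end. Its upper end points away from the robot. Measuring both next.

Run:
```python
from h import *
def axis(Q,name):
    xy=Q[:,:2]; c=Q.mean(0); u=np.linalg.svd(Q-c,full_matrices=False)[2][0]
    s=(Q-c)@u
    print(name,len(Q),"c",c.round(4),"u",u.round(3),"len",np.ptp(s).round(4),"ends",(c+u*s.min()).round(4),(c+u*s.max()).round(4))
    # profile
    n=np.array([-u[1],u[0],0]);n/=np.linalg.norm(n); l=(Q-c)@n
    for a in np.arange(s.min(),s.max(),.015):
        m=(s>=a)&(s<a+.015)
        if m.sum()>2: print("  s%.3f n%d w[%.4f %.4f] xy %s ztop %.4f zmed %.4f"%(a+.0075,m.sum(),l[m].min(),l[m].max(),Q[m].mean(0)[:2].round(4),np.percentile(Q[m,2],92),np.median(Q[m,2])))
for cam in("top","scene"):
    D=np.load(cam+".npz");P=D["P"];p=D["p"].astype(int)
    if cam=="top": boxm=(236,172,304,206);boxc=(354,160,376,222);cork=(315,165,410,235)
    else: boxm=(332,196,408,236);boxc=(244,175,289,236);cork=None
    def sub(b): return P[b[1]:b[3],b[0]:b[2]].reshape(-1,3),p[b[1]:b[3],b[0]:b[2]].reshape(-1,3)
    Q,c=sub(boxm); m=(Q[:,2]>.09)&(c[:,0]>c[:,2]+15); axis(Q[m],cam+" master")
    Q,c=sub(boxc); m=(Q[:,2]>.0)&(Q[:,2]<.06)&(abs(c[:,0]-c[:,2])<40)&(c.sum(1)>300); axis(Q[m],cam+" cast")
    if cam=="top":
        Q,c=sub(boxm);m=(Q[:,2]<.045)&(Q[:,2]>.005)&(c.max(1)<85); print("disc",np.median(Q[m],0),Q[m].min(0),Q[m].max(0))
    k=(P[...,2]<.02)&(abs(P[...,0]-.45)<.3)
    for nm,cc in(("cork",lambda c:(c[...,0]-c[...,2]>50)),):
        pass
```

```text
top master 430 c [0.5169 0.1983 0.1523] u [-0.153 -0.96  -0.235] len 0.2069 ends [0.5309 0.2863 0.1738] [0.4993 0.0876 0.1252]
  s-0.084 n70 w[-0.0258 0.0264] xy [0.5295 0.279 ] ztop 0.1758 zmed 0.1713
  s-0.069 n54 w[-0.0268 0.0266] xy [0.5274 0.2657] ztop 0.1759 zmed 0.1699
  s-0.054 n30 w[-0.0107 0.0110] xy [0.5243 0.2501] ztop 0.1749 zmed 0.1669
  s-0.039 n27 w[-0.0086 0.0104] xy [0.5233 0.2358] ztop 0.1691 zmed 0.1615
  s-0.024 n24 w[-0.0081 0.0087] xy [0.5201 0.2217] ztop 0.1640 zmed 0.1566
  s-0.009 n20 w[-0.0074 0.0090] xy [0.5188 0.2074] ztop 0.1569 zmed 0.1540
  s0.006 n23 w[-0.0067 0.0103] xy [0.5179 0.1927] ztop 0.1534 zmed 0.1495
  s0.021 n23 w[-0.0062 0.0105] xy [0.5147 0.178 ] ztop 0.1502 zmed 0.1472
  s0.036 n19 w[-0.0062 0.0081] xy [0.5119 0.1636] ztop 0.1472 zmed 0.1435
  s0.051 n22 w[-0.0078 0.0088] xy [0.5098 0.149 ] ztop 0.1470 zmed 0.1419
  s0.066 n23 w[-0.0082 0.0092] xy [0.5064 0.1348] ztop 0.1419 zmed 0.1391
  s0.081 n24 w[-0.0081 0.0092] xy [0.5044 0.1203] ztop 0.1390 zmed 0.1340
  s0.096 n41 w[-0.0165 0.0153] xy [0.5019 0.1055] ztop 0.1344 zmed 0.1295
  s0.
[... 3211 characters left out ...]
 zmed 0.0320
  s-0.033 n16 w[-0.0127 0.0106] xy [ 0.496  -0.1418] ztop 0.0332 zmed 0.0314
  s-0.018 n22 w[-0.0158 0.0082] xy [ 0.5114 -0.1427] ztop 0.0344 zmed 0.0310
  s-0.003 n22 w[-0.0201 0.0049] xy [ 0.5269 -0.1447] ztop 0.0357 zmed 0.0319
  s0.012 n20 w[-0.0245 0.0019] xy [ 0.5425 -0.1464] ztop 0.0350 zmed 0.0316
  s0.027 n25 w[-0.0306 -0.0002] xy [ 0.5581 -0.1474] ztop 0.0363 zmed 0.0318
  s0.042 n24 w[-0.0347 0.0777] xy [ 0.5735 -0.1421] ztop 0.0421 zmed 0.0372
  s0.057 n34 w[-0.0530 0.0857] xy [ 0.5862 -0.137 ] ztop 0.0406 zmed 0.0352
  s0.072 n88 w[-0.0517 0.0902] xy [ 0.6011 -0.1332] ztop 0.0392 zmed 0.0338
  s0.087 n56 w[-0.0407 0.0915] xy [ 0.6104 -0.1152] ztop 0.0378 zmed 0.0310
```

```bash
cat >> h.py <<'E'
def delta(pos,x,tilt=None):
    """target TCP pos, target tool-x direction (3D) with tool z as far down as possible -> shift in tool mm, twist"""
    s=robot.read_state(); T=R.from_rotvec(s["orientation"]); x=np.array(x,float);x/=np.linalg.norm(x)
    y=np.cross([0,0,-1],x);y/=np.linalg.norm(y); z=np.cross(x,y)
    G=R.from_matrix(np.stack([x,y,z],1))
    print("t",s["t"],"pos",s["tool_pos"].round(4),"open",round(s["opening"],4),"F",s["force"].round(1))
    print("shift mm",(T.inv().apply(np.array(pos)-s["tool_pos"])*1000).round(1),"twist",(T.inv()*G).as_rotvec().round(3))
E
python3 -m pendant '[{"translation":[41,-25,-1],"twist":[0,0,0],"grip":0.1},{"translation":[41,-25,-1],"twist":[0,0,0],"grip":0.1},{"translation":[41,-25,-1],"twist":[0,0,0],"grip":0.1},{"translation":[41,-25,-1],"twist":[0,0,0],"grip":0.1},{"translation":[41,-25,-1],"twist":[0,0,0],"grip":0.1},{"translation":[41,-25,-1],"twist":[0,0,0],"grip":0.1},{"translation":[41,-25,-1],"twist":[0,0,0],"grip":0.1},{"translation":[41,-25,-1],"twist":[0,0,0],"grip":0.1},{"translation":[41,-25,-1],"twist":[0,0,0],"grip":0.1},{"translation":[41,-25,-1],"twist":[0,0,0],"grip":0.1}]' 40
python3 -c "
from h import *
delta([.520,-.1475,.15],[.9963,-.086,0])"
```

```text
t: 1.1
tool_pos: [0.5233, -0.1332, 0.2231]
orientation: [-3.064, -0.658, 0.007]
force: [1.0, -0.2, -0.5]
opening: 0.0511
t 1.1 pos [ 0.5233 -0.1332  0.2231] open 0.0511 F [ 1.  -0.2 -0.5]
shift mm [-8.7 12.3 73. ] twist [-0.007  0.005  0.509]
```

```bash
python3 -m pendant '[{"translation":[-9,12,5],"twist":[0,0,0],"grip":0.1},{"translation":[0,0,10],"twist":[0,0,0.1],"grip":0.1},{"translation":[0,0,10],"twist":[0,0,0.1],"grip":0.1},{"translation":[0,0,10],"twist":[0,0,0.1],"grip":0.1},{"translation":[0,0,10],"twist":[0,0,0.1],"grip":0.1},{"translation":[0,0,10],"twist":[0,0,0.1],"grip":0.1},{"translation":[0,0,5],"twist":[0,0,0.01],"grip":0.1},{"translation":[0,0,0],"twist":[0,0,0],"grip":0.1},{"translation":[0,0,0],"twist":[0,0,0],"grip":0.1},{"translation":[0,0,0],"twist":[0,0,0],"grip":0.1}]'
python3 -c "
from h import *
delta([.520,-.1475,.015],[.9963,-.086,0])
p,d,i=grab('wrist'); save('w1.png',p); np.savez('w1',p=p,d=d); print(i)"
```

```text
t: 2.1
tool_pos: [0.52, -0.1411, 0.1575]
orientation: [-3.13, 0.135, 0.018]
force: [0.2, 0.1, -0.1]
opening: 0.0514
t 2.1 pos [ 0.52   -0.1411  0.1575] open 0.0514 F [ 0.2  0.1 -0.1]
shift mm [  2.2   7.6 142.5] twist [-0.009  0.012  0.   ]
{'vertical_fov': 65.70646984690485, 'cx': 326.1308387418116, 'cy': 192.2705737606855, 'cam_to_world': array([[-0.08584451,  0.95005446,  0.3000454 ,  0.60376252],
       [-0.99626785, -0.07913366, -0.0344709 , -0.14919807],
       [-0.00900554, -0.30188472,  0.9533019 ,  0.32255722],
       [ 0.        ,  0.        ,  0.        ,  1.        ]])}
```

View pics/w1.png

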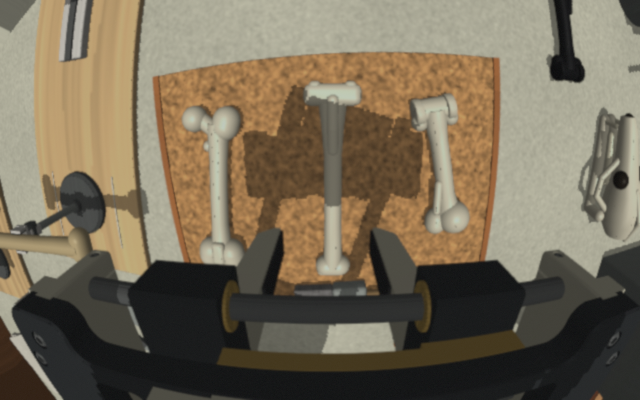

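The wrist view shows the tibia cast in the middle, with its flat top at (333,94) and its slim end at (333,268). The femur is at (218,180) and the humerus at (440,160). The shaft appears between the fingers. Measuring its centreline with the fisheye model.

```bash
cat >> h.py <<'E'
def fish(px,i,z):
    f=200/np.tan(np.radians(i["vertical_fov"])/2); M=np.array(i["cam_to_world"])
    dx,dy=px[0]-i["cx"],px[1]-i["cy"]; r=np.hypot(dx,dy); th=r/f
    v=np.array([np.sin(th)*dx/r,-np.sin(th)*dy/r,-np.cos(th)]); w=M[:3,:3]@v; o=M[:3,3]
    return o+w*(z-o[2])/w[2]
E
python3 - <<'E'
from h import *
i=robot.camera_info("wrist"); D=np.load("w1.npz");p=D["p"].astype(int)
for v in range(80,284,10):
    row=p[v,295:375]; m=(row[:,0]-row[:,2]<28); u=np.where(m)[0]+295
    u=u[(u>300)&(u<365)]
    if len(u): print(v,u.min(),u.max(),len(u),fish((np.median(u),v),i,.024).round(4))
for px in((333,82),(333,275)): print(px,fish(px,i,.024).round(4))
E
```

```text
90 304 360 57 [ 0.6107 -0.1527  0.024 ]
100 304 359 56 [ 0.6011 -0.1514  0.024 ]
110 319 345 27 [ 0.5915 -0.1511  0.024 ]
120 321 344 24 [ 0.5818 -0.1508  0.024 ]
130 322 342 21 [ 0.5721 -0.1495  0.024 ]
140 322 342 21 [ 0.5624 -0.1487  0.024 ]
150 324 341 18 [ 0.5525 -0.1484  0.024 ]
160 324 341 18 [ 0.5425 -0.1475  0.024 ]
170 324 341 18 [ 0.5325 -0.1467  0.024 ]
180 324 341 18 [ 0.5222 -0.1459  0.024 ]
190 325 341 17 [ 0.5117 -0.1456  0.024 ]
200 325 340 16 [ 0.5011 -0.1442  0.024 ]
210 325 340 15 [ 0.4903 -0.1428  0.024 ]
220 325 339 13 [ 0.4792 -0.1409  0.024 ]
230 325 339 10 [ 0.4678 -0.1394  0.024 ]
240 325 340 10 [ 0.4558 -0.1412  0.024 ]
250 324 340 16 [ 0.4437 -0.1397  0.024 ]
260 317 348 28 [ 0.4311 -0.1387  0.024 ]
270 318 347 28 [ 0.418  -0.1377  0.024 ]
280 356 362 7 [ 0.4015 -0.167   0.024 ]
(333, 82) [ 0.6183 -0.1543  0.024 ]
(333, 275) [ 0.4112 -0.1377  0.024 ]
```

```bash
python3 -m pendant '[{"translation":[1,6,10],"twist":[-0.01,0.012,0],"grip":0.1},{"translation":[0,0,18],"twist":[0,0,0],"grip":0.1},{"translation":[0,0,18],"twist":[0,0,0],"grip":0.1},{"translation":[0,0,18],"twist":[0,0,0],"grip":0.1},{"translation":[0,0,18],"twist":[0,0,0],"grip":0.1},{"translation":[0,0,18],"twist":[0,0,0],"grip":0.1},{"translation":[0,0,13],"twist":[0,0,0],"grip":0.1},{"translation":[0,0,8],"twist":[0,0,0],"grip":0.1},{"translation":[0,0,0],"twist":[0,0,0],"grip":0.1},{"translation":[0,0,0],"twist":[0,0,0],"grip":0.1}]'
python3 -c "
from h import *
delta([.519,-.1465,.014],[.9966,-.082,0])"
```

```text
t: 3.15
tool_pos: [0.5267, -0.1498, 0.0396]
orientation: [3.133, -0.122, 0.02]
force: [-0.4, 0.1, 0.3]
opening: 0.0511
t 3.15 pos [ 0.5267 -0.1498  0.0396] open 0.0511 F [-0.4  0.1  0.3]
shift mm [-8.3 -2.9 25.5] twist [ 0.006 -0.013  0.004]
```

```bash
python3 -m pendant '[{"translation":[-6,-3,2],"twist":[0,0,0],"grip":0.1},{"translation":[-2,0,6],"twist":[0.006,-0.013,0],"grip":0.1},{"translation":[0,0,6],"twist":[0,0,0],"grip":0.1},{"translation":[0,0,6],"twist":[0,0,0],"grip":0.1},{"translation":[0,0,5],"twist":[0,0,0],"grip":0.1},{"translation":[0,0,0],"twist":[0,0,0],"grip":0.1},{"translation":[0,0,0],"twist":[0,0,0],"grip":0.1},{"translation":[0,0,0],"twist":[0,0,0],"grip":0.1},{"translation":[0,0,0],"twist":[0,0,0],"grip":0.1},{"translation":[0,0,0],"twist":[0,0,0],"grip":0.1}]'
python3 -c "
from h import *
delta([.519,-.1465,.014],[.9966,-.082,0])"
```

```text
t: 4.15
tool_pos: [0.5203, -0.1467, 0.0149]
orientation: [3.139, -0.122, 0.005]
force: [-0.3, 0.1, -0.1]
opening: 0.0507
t 4.15 pos [ 0.5203 -0.1467  0.0149] open 0.0507 F [-0.3  0.1 -0.1]
shift mm [-1.3 -0.1  0.9] twist [ 0.    -0.003  0.004]
```

Well aligned. Close at 40 N, then lift within the same call.

```bash
python3 -m pendant '[{"translation":[0,0,0],"twist":[0,0,0],"grip":-1},{"translation":[0,0,0],"twist":[0,0,0],"grip":-1},{"translation":[0,0,0],"twist":[0,0,0],"grip":-1},{"translation":[0,0,0],"twist":[0,0,0],"grip":-1},{"translation":[0,0,0],"twist":[0,0,0],"grip":-1},{"translation":[0,0,0],"twist":[0,0,0],"grip":-1},{"translation":[0,0,0],"twist":[0,0,0],"grip":-1},{"translation":[0,0,0],"twist":[0,0,0],"grip":-1},{"translation":[0,0,0],"twist":[0,0,0],"grip":-1},{"translation":[0,0,-5],"twist":[0,0,0],"grip":-1}]' 40
python3 -m pendant '[{"translation":[0,0,-10],"twist":[0,0,0],"grip":-1},{"translation":[0,0,-25],"twist":[0,0,0],"grip":-1},{"translation":[0,0,-35],"twist":[0,0,0],"grip":-1},{"translation":[0,0,-45],"twist":[0,0,0],"grip":-1},{"translation":[0,0,-50],"twist":[0,0,0],"grip":-1},{"translation":[0,0,-50],"twist":[0,0,0],"grip":-1},{"translation":[0,0,-50],"twist":[0,0,0],"grip":-1},{"translation":[0,0,-50],"twist":[0,0,0],"grip":-1},{"translation":[0,0,-20],"twist":[0,0,0],"grip":-1},{"translation":[0,0,0],"twist":[0,0,0],"grip":-1}]'
python3 - <<'E'
from h import *
delta([.5195,.1905,.36],[.155,.96,.215])
p,d,i=grab('wrist'); save('w2.png',p)
E
```

```text
t: 5.15
tool_pos: [0.5199, -0.1465, 0.0198]
orientation: [3.139, -0.122, 0.004]
force: [-0.7, 1.0, -1.9]
opening: 0.0168
t: 6.15
tool_pos: [0.5158, -0.1451, 0.3677]
orientation: [3.139, -0.122, 0.005]
force: [-0.3, 0.2, -0.7]
opening: 0.0171
t 6.15 pos [ 0.5158 -0.1451  0.3677] open 0.0171 F [-0.3  0.2 -0.7]
shift mm [ -22.4 -334.9    7.5] twist [ 0.164  0.174 -1.482]
```

View pics/w2.png

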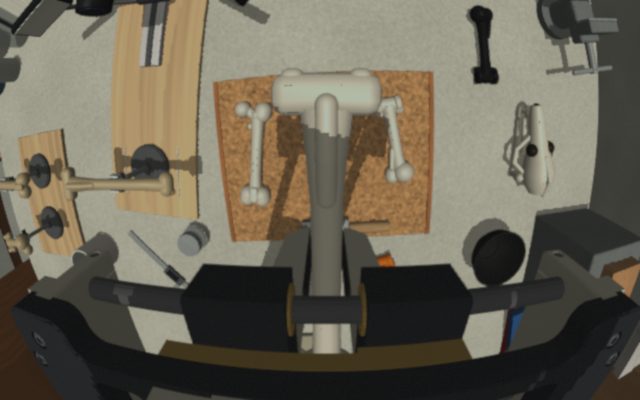

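The tibia cast is held between the fingers, with its flat top at (327,92). The other two casts and the brush are undisturbed. Now crossing over to the photo spot at height.

```bash
python3 -m pendant '[{"translation":[-2,-15,1],"twist":[0,0,0],"grip":-1},{"translation":[-2,-35,1],"twist":[0,0,0],"grip":-1},{"translation":[-3,-40,1],"twist":[0,0,0],"grip":-1},{"translation":[-3,-42,1],"twist":[0,0,0],"grip":-1},{"translation":[-3,-42,1],"twist":[0,0,0],"grip":-1},{"translation":[-3,-42,1],"twist":[0,0,0],"grip":-1},{"translation":[-3,-42,0],"twist":[0,0,0],"grip":-1},{"translation":[-2,-38,0],"twist":[0,0,0],"grip":-1},{"translation":[-2,-25,0],"twist":[0,0,0],"grip":-1},{"translation":[0,-10,0],"twist":[0,0,0],"grip":-1}]'
python3 -m pendant '[{"translation":[0,0,0],"twist":[0,0,-0.08],"grip":-1},{"translation":[0,0,0],"twist":[0,0,-0.14],"grip":-1},{"translation":[0,0,0],"twist":[0,0,-0.15],"grip":-1},{"translation":[0,0,0],"twist":[0,0,-0.15],"grip":-1},{"translation":[0,0,0],"twist":[0,0,-0.15],"grip":-1},{"translation":[0,0,0],"twist":[0,0,-0.15],"grip":-1},{"translation":[0,0,0],"twist":[0,0,-0.15],"grip":-1},{"translation":[0,0,0],"twist":[0,0,-0.15],"grip":-1},{"translation":[0,0,0],"twist":[0,0,-0.15],"grip":-1},{"translation":[0,0,0],"twist":[0,0,-0.15],"grip":-1}]'
python3 -c "
from h import *
delta([.5195,.1905,.36],[.155,.96,.215])"
```

```text
t: 7.2
tool_pos: [0.5051, 0.2053, 0.3332]
orientation: [3.137, -0.126, -0.06]
force: [0.9, 0.2, -1.0]
opening: 0.0173
t: 8.2
tool_pos: [0.4941, 0.2042, 0.3121]
orientation: [-2.426, -1.938, 0.094]
force: [-0.4, 1.2, -0.9]
opening: 0.0168
t 8.2 pos [0.4941 0.2042 0.3121] open 0.0168 F [-0.4  1.2 -0.9]
shift mm [ -9.   24.6 -49.4] twist [-0.059  0.24  -0.07 ]
```

```bash
python3 -m pendant '[{"translation":[-3,8,0],"twist":[-0.02,0.06,-0.02],"grip":-1},{"translation":[-3,8,0],"twist":[-0.02,0.06,-0.02],"grip":-1},{"translation":[-3,8,0],"twist":[-0.02,0.06,-0.03],"grip":-1},{"translation":[0,0,0],"twist":[0,0.06,0],"grip":-1},{"translation":[0,0,0],"twist":[0,0,0],"grip":-1},{"translation":[0,0,0],"twist":[0,0,0],"grip":-1},{"translation":[0,0,0],"twist":[0,0,0],"grip":-1},{"translation":[0,0,0],"twist":[0,0,0],"grip":-1},{"translation":[0,0,0],"twist":[0,0,0],"grip":-1},{"translation":[0,0,0],"twist":[0,0,0],"grip":-1}]'
python3 - <<'E'
from h import *
delta([.5195,.1905,.28],[.155,.96,.215])
for n in("scene","top"):
    p,d,i=grab(n); np.savez(n+"2",p=p,d=d,P=cloud(d,i)); save(n+"2.png",p)
    if n=="scene": a=p
    else: b=p
save("chk.png",np.hstack([cv2.resize(a[150:270,310:430],(400,400)),cv2.resize(b[130:230,230:330],(400,400))]))
E
```

```text
t: 9.2
tool_pos: [0.5097, 0.1894, 0.2977]
orientation: [-2.263, -1.942, -0.227]
force: [0.2, -0.1, -0.6]
opening: 0.0169
t 9.2 pos [0.5097 0.1894 0.2977] open 0.0169 F [ 0.2 -0.1 -0.6]
shift mm [-1.2  9.8 17.7] twist [-0.018  0.004  0.006]
```

View pics/chk.png

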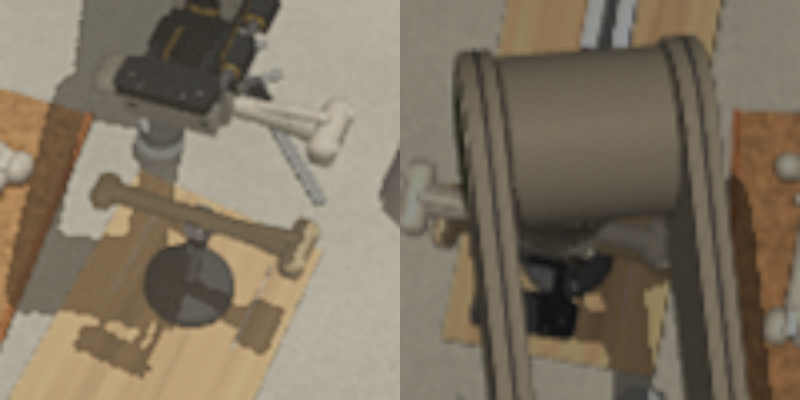

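The held cast sits above the original with its flat top to the same side (left panel (330,130), original at (300,250)). Comparing them numerically by ICP of the scene depth points.

```bash
cat > icp.py <<'E'
from h import *
from scipy.spatial import cKDTree
from scipy.optimize import least_squares
def run(f,zmin,box=(310,110,430,240)):
    D0=np.load("scene.npz");P0=D0["P"][190:240,330:410].reshape(-1,3);c0=D0["p"][190:240,330:410].reshape(-1,3).astype(int)
    O=np.array([.5195,.1905,.142]);x=np.array([.155,.96,.215]);x/=np.linalg.norm(x)
    m=(P0[:,2]>.09)&(c0[:,0]>c0[:,2]+15); M=P0[m]-O
    a,b,c,d=box; D=np.load(f);P=D["P"][b:d,a:c].reshape(-1,3);C=D["p"][b:d,a:c].reshape(-1,3).astype(int)
    s=(P-O)@x
    m=(P[:,2]>zmin)&(C.min(1)>115)&(s>.045)&(s<.16)&(np.hypot(P[:,0]-O[0],P[:,1]-O[1])<.17); Q=P[m]-O
    print("cast pts",len(Q),Q.min(0).round(3)+O,Q.max(0).round(3)+O)
    t=cKDTree(M); S=Q.mean(0)
    def res(v):
        Y=R.from_rotvec(v[3:]).inv().apply(Q-v[:3]); return np.minimum(t.query(Y)[0],.015)
    best=min((least_squares(res,np.r_[0,dy,dz,0,0,0],loss="soft_l1",f_scale=.003,diff_step=1e-3,x_scale=[.01]*3+[.1]*3) for dy in(-.02,-.01,0,.01,.02) for dz in(.09,.13,.15)),key=lambda r:r.cost)
    print("origin shift mm",(best.x[:3]*1000).round(1),"rot",best.x[3:].round(3),"rms",np.sqrt((res(best.x)**2).mean()).round(4))
if __name__=="__main__":
    import sys; run(sys.argv[1],float(sys.argv[2]))
E
python3 icp.py scene2.npz .22
```

```text
cast pts 375 [0.4235 0.1755 0.305 ] [0.5975 0.2865 0.524 ]
origin shift mm [-10.1  -7.8 164.5] rot [-0.031  0.005  0.006] rms 0.0064
```

```bash
sed -i 's/(P\[:,2\]>zmin)&/(P[:,2]>zmin)\&(P[:,2]<zmin+.14)\&/; s/(s>.045)/(s>.05)/' icp.py; python3 icp.py scene2.npz .24
```

```text
cast pts 302 [0.4975 0.2025 0.305 ] [0.5485 0.2865 0.34  ]
origin shift mm [-10.2  -7.7 164.4] rot [-0.029  0.003  0.005] rms 0.0022
```

```bash
python3 -c "
from h import *
delta([.520,.197,.2335],[.155,.96,.24])"
```

```text
t 9.3 pos [0.5098 0.1893 0.2978] open 0.017 F [ 0.5 -0.3 -0.9]
shift mm [-4.7 10.  64.6] twist [-0.017  0.028  0.006]
```

```bash
python3 -m pendant '[{"translation":[-2,5,3],"twist":[-0.008,0.014,0.003],"grip":-1},{"translation":[-2,5,6],"twist":[-0.008,0.014,0.003],"grip":-1},{"translation":[0,0,10],"twist":[0,0,0],"grip":-1},{"translation":[0,0,10],"twist":[0,0,0],"grip":-1},{"translation":[0,0,10],"twist":[0,0,0],"grip":-1},{"translation":[0,0,9],"twist":[0,0,0],"grip":-1},{"translation":[0,0,5],"twist":[0,0,0],"grip":-1},{"translation":[0,0,0],"twist":[0,0,0],"grip":-1},{"translation":[0,0,0],"twist":[0,0,0],"grip":-1},{"translation":[0,0,0],"twist":[0,0,0],"grip":-1}]'
python3 - <<'E'
from h import *
delta([.520,.197,.2335],[.155,.96,.24])
E
```

```text
t: 10.3
tool_pos: [0.5211, 0.1971, 0.239]
orientation: [-2.262, -1.924, -0.274]
force: [-0.9, 1.4, 0.4]
opening: 0.017
t 10.3 pos [0.5211 0.1971 0.239 ] open 0.017 F [-0.9  1.4  0.4]
shift mm [-1.6 -1.1  5.2] twist [-0.002 -0.001 -0.001]
```

```bash
python3 -m pendant '[{"translation":[-1,-1,3],"twist":[0,0,0],"grip":-1},{"translation":[0,0,2],"twist":[0,0,0],"grip":-1},{"translation":[0,0,0],"twist":[0,0,0],"grip":-1},{"translation":[0,0,0],"twist":[0,0,0],"grip":-1},{"translation":[0,0,0],"twist":[0,0,0],"grip":-1},{"translation":[0,0,0],"twist":[0,0,0],"grip":-1},{"translation":[0,0,0],"twist":[0,0,0],"grip":-1},{"translation":[0,0,0],"twist":[0,0,0],"grip":-1},{"translation":[0,0,0],"twist":[0,0,0],"grip":-1},{"translation":[0,0,0],"twist":[0,0,0],"grip":-1}]'
python3 - <<'E'
from h import *
delta([.520,.197,.2335],[.155,.96,.24])
p,d,i=grab("scene"); np.savez("scene3",p=p,d=d,P=cloud(d,i)); w=grab("wrist")[0]
save("chk3.png",np.hstack([cv2.resize(p[150:270,310:430],(400,400)),cv2.resize(w,(400,250))[:, :][np.r_[0:250,[249]*150]]]))
E
python3 icp.py scene3.npz .2
```

```text
t: 11.3
tool_pos: [0.5211, 0.1975, 0.2353]
orientation: [-2.263, -1.926, -0.278]
force: [0.3, -1.3, -1.0]
opening: 0.0164
t 11.3 pos [0.5211 0.1975 0.2353] open 0.0164 F [ 0.3 -1.3 -1. ]
shift mm [-1.  -1.   1.6] twist [ 0.001 -0.002 -0.001]
cast pts 298 [0.4395 0.1955 0.248 ] [0.6095 0.2935 0.34  ]
origin shift mm [  2.7   0.2 101.3] rot [ 0.007 -0.013  0.007] rms 0.0048
```

View pics/chk3.png

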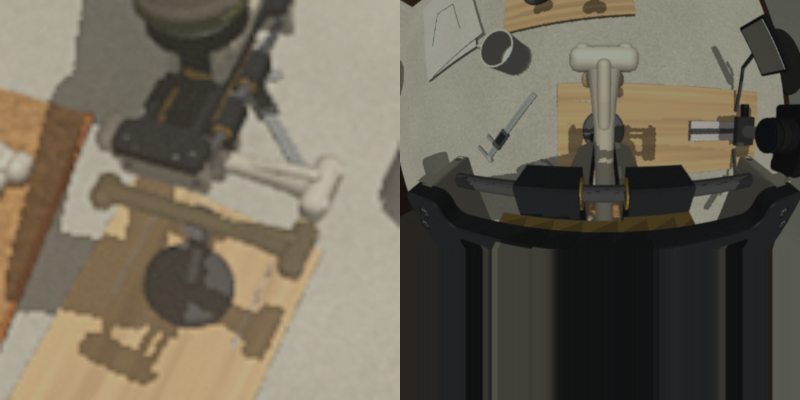

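The left panel shows the cast directly above and parallel to the original, flat tops on the same side. The wrist view (right) shows the original hidden under the cast's upper end at (603,60), with the camera rig well clear. All checks are within tolerance, so I'm handing in.

```bash
python3 -c "
from h import *
s=robot.read_state(); print(s['t'],abs(s['dq']).max(),s['opening'],s['tool_pos'])
print(robot.close_job())"
```

```text
11.4 0.00091452540569351 0.016806155058630416 [0.52103706 0.19746245 0.23527983]
the job is handed in; nothing more can be done
None
```

The job is handed in at 11.4 s, with the tibia cast held still above the original. The original at the camera was the tibia, so I took the middle cast off the cork board, gripping it mid-shaft at 40 N. I carried it over at height, turned it and tipped it to match.

- **Position:** the last depth comparison put the cast's middle about 3 mm sideways from the original's and 101 mm above it.
- **Angle:** it was within about 0.02 rad of the original, with the same end and the same side up.
- **Stillness:** joint speeds were below 0.001 rad/s, and the fingers were holding at about 17 mm opening.
- **Disagreements:** the first fit after the move across differed from the tool-based estimate by about 4 mm along the shaft; I followed the fit. The last fit also picked up a few stray gripper points and had a larger residual (4.8 mm against 2.2 mm earlier). The height from the tool position agreed with it within about 2 mm.
- **Surroundings:** the force readings gave no sign of a knock, and the other casts and brush looked undisturbed right after the lift. I did not measure them again before handing in.

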